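# Set up the soldering place at a silversmith's bench

## Robot

A 7-joint arm with a two-finger parallel gripper is mounted at the origin on the work surface. World frame = base frame: x ahead of the robot, y to its left, z up, the work surface at z = 0. Lengths are in m, angles in rad, forces in N, time in s.
With the tool pointing down it reaches from about 0.35 to 0.9 m from the base axis. Payload 19.9 kg.
Tool frame: the origin (TCP) lies between the finger pads; the fingertips stand 19 mm ahead of it and the grasp point (between the pads) is the TCP; z points along the fingers, y is the direction in which the jaws open and shut (so a half turn about z gives the same grasp; the last joint's range is limited). The gripper opens to 94 mm and grips with 3 to 60 N. Pads are 16 mm wide; open, the fingers measure 119 mm over their backs; the gripper's body (75 mm by 177 mm) begins 78 mm behind the grasp point.
Start: joints at [-1.222, 0.417, -0.01, 1.614, 0.005, 1.111, -0.053], TCP at [0.238, 0.578, 0.224] pointing down, gripper open.
Joint ranges: [-2.81, 2.81], [-0.39, 2.02], [-1.27, 1.25], [0.06, 2.57], [-1.19, 4.33], [0.19, 2], [-2.82, 2.82]. Speed limits (rad/s): [1.89, 1.89, 2.39, 2.39, 3.01, 3.01, 3.01].

## Interface

Orientations are given as a 3x3 rotation matrix whose columns are the frame's x, y, z axes.
In Python, from rig import robot gives the robot as it stands. Calls block until the motion is done:
- robot.move_ptp(position, orientation): joint-space move of the TCP to a pose.
- robot.move_linear(position, velocity=0.15, frame=None, threshold=None): straight line of the TCP; frame=None keeps the orientation; velocity is the mean speed in m/s. With threshold (N) it stops when the force on the tool has changed by that much, and returns True; else False.
- robot.goto_joints(angles): joint-space move.
- robot.gripper_to(opening): finger opening in m; the grip force is fixed at half the most; returns when the fingers have stopped.
- robot.pause(seconds).
- robot.ik(position, orientation): joint angles nearest the present ones, or None.
- robot.get_state(): the state.
- robot.grab_frame(name): name is "side" or "top"; returns the picture (384x512x3 uint8, red, green, blue); there is no depth.
- robot.camera_info(name): a dict with "fx", "fy", "cx", "cy" (pixels), "dist" ([k1, k2, p1, p2, k3] as OpenCV has them; the pictures are not rectified), "rvec" (rotation vector, rad) and "tvec" (3), from world to camera coordinates, as OpenCV has them. Camera axes: x right, y down, z forward; pixel columns grow to the right and rows downward; lengths in m; the calibration is good to about 2 mm. A picture is of the moment at which its call begins. camera_info takes no time and is no camera call.
A pose or a line that the arm cannot do raises robot.PlanningError and nothing moves.
- robot.sign_off(): hands the job in, once; it reports no verdict.
The state is a dict: "time": time; "qpos": joint angles; "joint_vel": joint speeds; "effort": joint torques, N m; "ee_pos": TCP position; "tool_rot": TCP orientation; "force": force on the tool from outside, world axes, zero at the start; "moment": the same for the moment, N m; "opening": finger opening in m.
Only numpy, scipy, OpenCV 4.12 (cv2) and the standard library are available. Lean on these libraries where they do the work, as an engineer would, in place of code of your own. Each camera call takes 0.05 s, during which the arm holds its last target.

## Task

Set up the soldering place: lay the black charcoal block flat on the middle of the white soldering board, its long side along the board's long side; stand the green flux jar on the bench to the left of the board and the steel quench cup to its right, each level with the middle of that edge and about 3 cm clear of it (left and right as the robot sees them). Swing the window lid of the yellow tin right back past vertical so that it stays open, lift out the silver ring and lay it flat on the middle of the charcoal block. Leave the cream firebrick and the orange polish jar where they are.

Things in the scene. Friction and masses are not known exactly. Their poses are not given: they have to be found in the camera images.
- board: White ceramic soldering board with pale scorch spots, fixed to the bench, 120 mm (its x) by 150 mm (its y) by 12 mm thick. Origin: centre of its underside, on the bench (z = 0); top face 12 mm above it. Its x points away from the robot and its y (the long side) to the robot's left, both turned by its yaw (at most 0.2 rad). It may stand on the left or the right half of the bench.
- charcoal: Loose black charcoal block, 55 mm (its x) by 100 mm (its y, the long side) by 30 mm high, about 90 g. Origin: centre of its underside.
- flux: Loose closed green jar with a white cap (flux), 55 mm high: straight body of 50 mm diameter up to 40 mm, cap of 44 mm diameter above; about 100 g. Origin: centre of its underside, z up.
- quench: Loose open steel cup (for quenching, empty), 64 mm diameter at the rim, tapering to 51 mm at the foot, 65 mm high, wall 3 mm, about 140 g. Origin: centre of its underside, z up.
- ring: Loose silver band ring lying flat on the dark pad in the tin, under the clear window: 26 mm outer and 21 mm inner diameter, 10 mm high, about 18 g. Origin: centre of its underside, z up along the ring's axis.
- tin: Yellow tin, fixed to the bench, 90 mm (its x) by 140 mm (its y), walls 2 mm thick and 30 mm high, with a dark pad inside whose top is 12 mm above the bench. Origin: centre of its underside (z = 0). Its x points away from the robot, turned by its yaw (at most 0.3 rad). The lid's hinge line runs along its y at x = +45 mm, 33 mm above the bench. It may stand on the left or the right half of the bench.
- tin_lid (a joint): Angle of the tin's lid: 0 shut, 1.57 upright, 1.92 fully open against its stop (leaning away from the robot). The lid (60 g, 90 by 140 by 6 mm, yellow frame with a clear window, covering the whole tin) turns easily and falls by its own weight: shut when left short of upright, open when left past it.
- tin_lid_tab (a point): Grip point on the lid's tab, in the middle of its width and thickness. The tab is a tongue that stands out 36 mm from the middle of the lid's front edge (towards the robot when shut); the point lies 23 mm out from that edge and 113 mm from the hinge line. The black end piece here is 16 mm wide (along the tin's y), 8 mm thick and 20 mm long. Shut, it stands 33 mm above the bench with free air beneath and on both sides.
- firebrick: Loose cream firebrick, 55 by 100 by 25 mm (its x, y, z), not part of the job. Origin: centre of its underside.
- polish: Loose orange jar with a black cap (polish), same size as the flux jar, not part of the job. Origin: centre of its underside.
Things that resemble listed ones, but are neither listed nor needed, are in the scene too. Leave any pink or red look-alike of the quench alone. What is shaped like the flux but purple is not meant.

How it is judged:
On the way, in this order (a step that is already met when the one before it is completed fails the run):
1. the tin's lid stands open past vertical by itself, let go (value of joint tin_lid above 1.65 rad and contact force between the fingers and tin below 0.05 N), for 0.2 s.
2. the charcoal block lies on the board and the ring lies flat on the middle of the block (x of charcoal in the frame of board between -0.012 and 0.012 m and y of charcoal in the frame of board between -0.012 and 0.012 m and z of charcoal in the frame of board between 0.008 and 0.016 m and angle between the y axis of charcoal and the y axis of board, either way round below 0.2 rad and angle between charcoal's own z axis and vertical below 0.1 rad and x of ring in the frame of charcoal between -0.012 and 0.012 m and y of ring in the frame of charcoal between -0.012 and 0.012 m and z of ring in the frame of charcoal between 0.026 and 0.034 m and angle between ring's own z axis and vertical below 0.12 rad), for 0.2 s.
At the end, for the whole second after the job is handed in: Block flat on the board, centred within 12 mm, square within 0.2 rad; ring flat on the block within 12 mm of its middle; flux jar left and cup right, upright on the bench, 15 to 45 mm clear of the board, within 15 mm of level with its middle; lid over 1.65 rad; all at rest (all of step 2 and x of flux in the frame of board between -0.015 and 0.015 m and y of flux in the frame of board between 0.115 and 0.145 m and z of flux in the frame of board between -0.004 and 0.004 m and angle between each of flux, quench's own z axis and vertical below 0.1 rad and x of quench in the frame of board between -0.015 and 0.015 m and y of quench in the frame of board between -0.152 and -0.122 m and z of quench in the frame of board between -0.004 and 0.004 m and value of joint tin_lid above 1.65 rad and linear speed of each of charcoal, flux, quench, ring below 0.02 m/s); the robot touches nothing.
It fails at once if the firebrick or the polish jar is moved by more than 25 mm (distance of any of firebrick, polish from where it was at the start of the episode above 0.025 m).
It also fails if it takes over 117 s, if anything falls off the work surface, if the arm or the gripper's body presses on something with over 40 N, if the wrist force passes 120 N, or if a joint passes its speed limit or range.

## Working session

There is one attempt and no reset: what is moved stays moved. The work goes in short steps, each a Python script; the robot and the scene stay as the last script left them, time stands still between calls to the robot, and variables do not carry over. Pictures are saved under pics/ and viewed, and the job is handed in when it is done.

```bash
ls; mkdir -p pics; python3 - <<'E'
from rig import robot
import cv2
for n in("side","top"):
    im=robot.grab_frame(n); cv2.imwrite(f"pics/{n}0.png",im[:,:,::-1])
    print(n,robot.camera_info(n))
s=robot.get_state();print(s["time"],s["ee_pos"],s["tool_rot"],s["opening"])
E
```

```text
pics
side {'fx': 378.2237414747754, 'fy': 378.2237414747754, 'cx': 255.8368485455081, 'cy': 189.64480605172724, 'dist': array([-0.05594214,  0.        ,  0.        ,  0.        ,  0.        ]), 'rvec': array([ 2.22975249, -0.26710754,  0.13607713]), 'tvec': array([-0.45189572,  0.12109123,  1.01767067])}
top {'fx': 409.3150993686619, 'fy': 409.3150993686619, 'cx': 249.9704887790288, 'cy': 191.0727418204085, 'dist': array([-0.06987904,  0.        ,  0.        ,  0.        ,  0.        ]), 'rvec': array([ 2.11033734, -2.15822886,  0.14578771]), 'tvec': array([0.02396961, 0.45126007, 0.92348142])}
0.1 [0.23796428 0.5775941  0.22388032] [[-9.24607276e-01  3.80921605e-01 -3.40442772e-04]
 [ 3.80921748e-01  9.24606683e-01 -1.05094197e-03]
 [-8.55508401e-05 -1.10139065e-03 -9.99999390e-01]] 0.09424696987632084
```

View pics/side0.png

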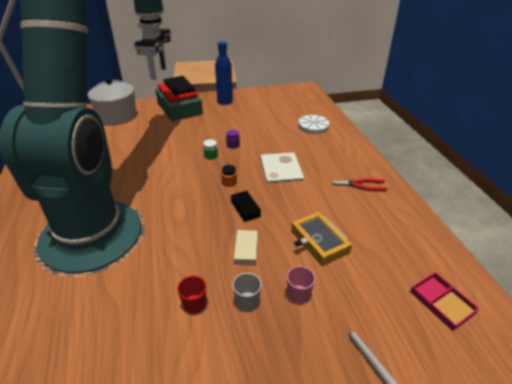

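View pics/top0.png

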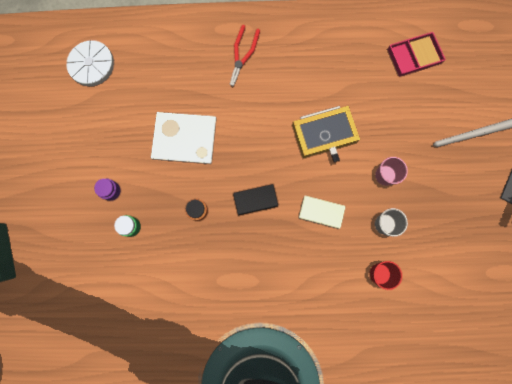

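Candidates (top view):
- **Flux:** green/white (126,226), against purple (107,189) and orange polish (196,210).
- **Quench:** steel (392,222), against pink (392,171) and red (386,275).
- **Charcoal:** black block (256,199), against cream firebrick (322,212).
- **Tin:** yellow with window (326,131), against the magenta palette (416,54).
- **Board:** white (184,138), against the round white dish (90,63).

I'll check these in close crops.

```bash
python3 - <<'E'
import cv2,numpy as np
im=cv2.imread("pics/top0.png")
c=im[90:290,85:285];d=im[90:290,285:425]
cv2.imwrite("pics/cropL.png",cv2.resize(im[95:245,90:290],None,fx=4,fy=4,interpolation=cv2.INTER_CUBIC))
cv2.imwrite("pics/cropR.png",cv2.resize(im[95:245,285:425],None,fx=4,fy=4,interpolation=cv2.INTER_CUBIC))
E
```

```text
(no output)
```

View pics/cropL.png

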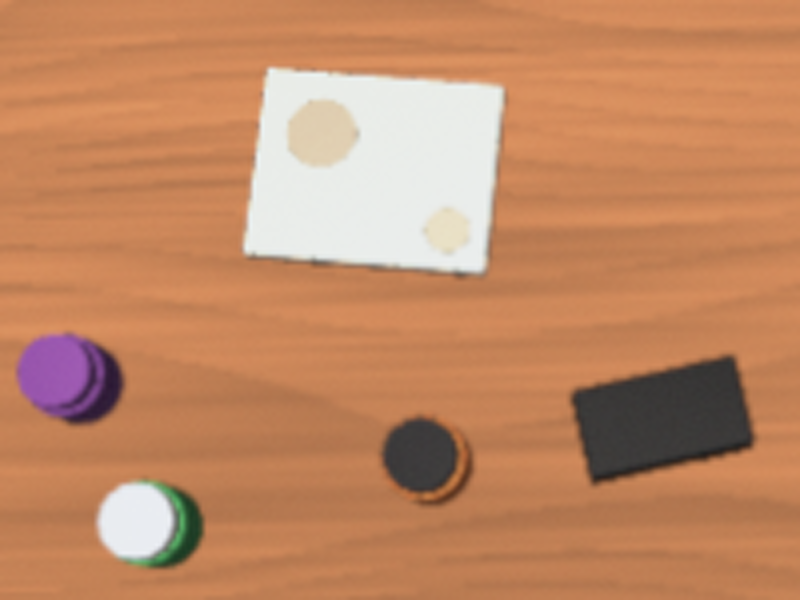

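View pics/cropR.png

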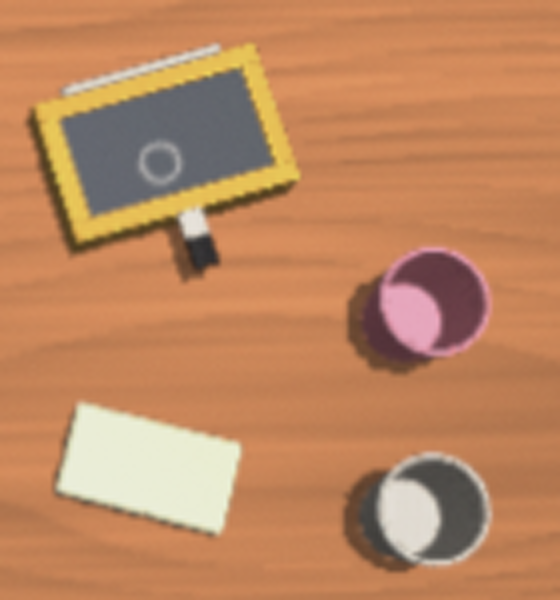

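The crops confirm the choices: steel cup rim (435,510) in the right crop, and white cap with green body (138,521) in the left crop. Next I measure by segmentation.

```bash
cat > h.py <<'E'
import cv2,numpy as np
from rig import robot
def proj(n,P):
    c=robot.camera_info(n);K=np.array([[c['fx'],0,c['cx']],[0,c['fy'],c['cy']],[0,0,1]])
    return cv2.projectPoints(np.array(P,float).reshape(-1,1,3),c['rvec'],c['tvec'],K,c['dist'])[0].reshape(-1,2)
def back(n,px,z):
    c=robot.camera_info(n);K=np.array([[c['fx'],0,c['cx']],[0,c['fy'],c['cy']],[0,0,1]])
    u=cv2.undistortPoints(np.array(px,float).reshape(-1,1,2),K,c['dist']).reshape(-1,2)
    R=cv2.Rodrigues(c['rvec'])[0];o=-R.T@c['tvec']
    d=np.c_[u,np.ones(len(u))]@R
    return o+d*((z-o[2])/d[:,2])[:,None]
def rect(n,mask,z):
    "min-area rect of largest blob, on plane z"
    cs,_=cv2.findContours(mask.astype(np.uint8),cv2.RETR_EXTERNAL,cv2.CHAIN_APPROX_NONE)
    c=max(cs,key=cv2.contourArea).reshape(-1,2)
    P=back(n,c,z)[:,:2]
    (x,y),(w,h),a=cv2.minAreaRect((P*1000).astype(np.float32))
    if w<h: a+=90
    # angle of long side relative to world y
    ang=(a-90+90)%180-90
    return np.array([x,y])/1000,(w,h),np.radians(ang)
def win(m,x0,x1,y0,y1):
    o=np.zeros_like(m);o[y0:y1,x0:x1]=m[y0:y1,x0:x1];return o
E
python3 - <<'E'
from h import *
im=cv2.imread("pics/top0.png");hsv=cv2.cvtColor(im,cv2.COLOR_BGR2HSV);H,S,V=cv2.split(hsv)
f=lambda n,r:print(n,np.round(r[0],4),np.round(r[1],1),round(r[2],3))
wood=(S>110)&(V>80)
f("board",rect("top",win((S<100)&(V>150),145,222,105,170),.012))
f("char",rect("top",win((V<90),226,285,178,220),.030))
f("brick",rect("top",win((S<90)&(V>150),292,350,190,235),.025))
f("tin",rect("top",win((H>20)&(H<35)&(S>120)&(V>140)|((S<80)),288,362,104,160)*0+win((H>19)&(H<35)&(S>140)&(V>140),288,362,100,160),.036))
f("cap",rect("top",win((S<70)&(V>170),108,140,210,240),.055))
f("pcap",rect("top",win((V<100),180,206,196,222),.055))
for n,px,z in(("cup",[(435+.5)/4-.5+285,(510.5)/4-.5+95],.065),("ring",[160.5/4+284.5,163.5/4+94.5],.022),("tab",[205.5/4+284.5,252/4+94.5],.037),("tabbase",[192/4+284.5,222/4+94.5],.037)):
    print(n,back("top",[px],z))
# cup rim corners
m=win((S<70)&(V>60),375,412,205,240)
print(robot.get_state()['time'])
E
```

```text
board [0.5938 0.176 ] [152.4 122.9] -0.107
char [0.432  0.0019] [54.6 97.2] 0.202
brick [ 0.4008 -0.1535] [100.6  55.8] -0.286
tin [ 0.5945 -0.1719] [ 87.8 140. ] 0.271
cap [0.3779 0.3062] [43.7 42.1] -1.551
pcap [0.4114 0.1411] [39.3 39.1] -0.021
cup [[ 0.36878969 -0.30717619  0.065     ]]
ring [[ 0.58588743 -0.16977792  0.022     ]]
tab [[ 0.52678618 -0.19098199  0.037     ]]
tabbase [[ 0.54519612 -0.18397421  0.037     ]]
0.1
```

```bash
cat >> h.py <<'E'
def Rz(a): c,s=np.cos(a),np.sin(a); return np.array([[c,-s],[s,c]])
def Tl(a):
    "tool down, jaw (tool y) along world direction (cos a, sin a)"
    y=np.array([np.cos(a),np.sin(a),0]);z=np.array([0,0,-1.]);return np.c_[np.cross(y,z),y,z]
BOARD=(np.array([.5938,.176]),-.107)
CH=(np.array([.432,.0019]),.202)
TIN=(np.array([.5945,-.1719]),.271)
def loc(F,x,y): return F[0]+Rz(F[1])@[x,y]
E
python3 - <<'E'
from h import *
print("purple",back("top",[[.25*60+89.5,370/4+94.5]],.055),"pink",back("top",[[(436)/4+284.5,302/4+94.5]],.065),"red",back("top",[[387,275]],.065))
im=cv2.imread("pics/side0.png");im=cv2.resize(im,None,fx=2.0,fy=2.0,interpolation=cv2.INTER_CUBIC)
def poly(P,col):cv2.polylines(im,[np.int32(np.round((proj("side",P)+.5)*2-.5))],True,col,1)
def rec(F,a,b,z): return [[*loc(F,sx*a/2,sy*b/2),z] for sx,sy in((1,1),(1,-1),(-1,-1),(-1,1))]
t=np.linspace(0,2*np.pi,40)
cir=lambda c,r,z:[[c[0]+r*np.cos(k),c[1]+r*np.sin(k),z] for k in t]
poly(rec(BOARD,.12,.15,.012),(0,0,255));poly(rec(CH,.055,.1,.03),(0,0,255));poly(rec(TIN,.09,.14,.036),(0,0,255))
poly(cir([.378,.3062],.022,.055),(0,0,255));poly(cir([.3688,-.3072],.032,.065),(0,0,255));poly(cir([.5859,-.1698],.013,.022),(0,0,255))
poly(cir([.378,.3062],.025,.0),(255,0,255));poly(cir([.3688,-.3072],.0255,.0),(255,0,255))
cv2.imwrite("pics/ov.png",im[230:640,350:750])
E
```

```text
purple [[0.46623689 0.35230351 0.055     ]] pink [[ 0.48799322 -0.31627889  0.065     ]] red [[ 0.25241977 -0.28508902  0.065     ]]
```

View pics/ov.png

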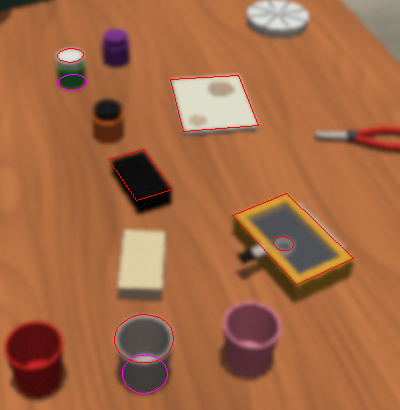

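The side-view overlay matches every outline to within a couple of millimetres. Next comes the IK check, then the lid.

```bash
cat >> h.py <<'E'
def st(m=""):
    s=robot.get_state();print(m,"t",round(s['time'],1),"p",np.round(s['ee_pos'],3),"F",np.round(s['force'],1),"op",round(s['opening'],4))
E
python3 - <<'E'
from h import *
aT=np.pi/2+TIN[1]
h=loc(TIN,.045,0)
def tab(th,dz=0):
    p=loc(TIN,.045-.113*np.cos(th),0); return [p[0],p[1],.033+.113*np.sin(th)+dz]
R=Tl(aT)
p0=tab(0)
for nm,p,a in(("tab",p0,aT),("open",tab(1.8),aT),("char",[*CH[0],.024],CH[1]),("charplace",[*BOARD[0],.036],BOARD[1]),("flux",[.378,.306,.027],-.5),("fluxp",[*loc(BOARD,0,.13),.027],-.1),("cup",[.3688,-.3072,.045],np.pi/2),("cupp",[*loc(BOARD,0,-.137),.045],np.pi/2)):
    q=robot.ik(p,Tl(a));q2=robot.ik(p,Tl(a+np.pi)); print(nm,None if q is None else np.round(q,2),None if q2 is None else np.round(q2,2))
robot.gripper_to(.05)
robot.move_ptp([p0[0],p0[1],.15],R)
robot.move_linear(p0,velocity=.12)
st("at tab")
for n in("side","top"):
    cv2.imwrite(f"pics/tab_{n}.png",robot.grab_frame(n)[:,:,::-1])
a=cv2.imread("pics/tab_side.png")[190:280,260:380];b=cv2.imread("pics/tab_top.png")[90:180,280:400]
cv2.imwrite("pics/tab.png",np.vstack([cv2.resize(a,None,fx=3,fy=3),cv2.resize(b,None,fx=3,fy=3)]))
E
```

```text
tab [-0.01  0.59  0.39  1.91 -0.34  0.7   2.42] [-0.27  0.7   0.74  1.92 -0.66  0.78 -0.45]
open [-0.13  0.63  0.46  1.55 -0.31  1.03  2.25] [-0.35  0.74  0.82  1.55 -0.59  1.11 -0.69]
char [-0.44  0.45  0.43  2.23 -0.36  0.53  0.47] [-0.93  0.73  1.08  2.24 -0.99  0.78 -2.1 ]
charplace [-0.67  0.68  0.45  1.77 -0.4   0.79 -0.12] [-0.2   0.64 -0.18  1.75  0.16  0.77  2.57]
flux [-1.01  0.5   0.32  2.1  -0.28  0.59 -0.99] [-0.59  0.48 -0.18  2.09  0.15  0.59  1.77]
fluxp [-0.71  0.75  0.3   1.6  -0.27  0.83 -0.41] [-0.34  0.75 -0.24  1.58  0.22  0.84  2.37]
cup [ 0.07  0.53  0.69  2.12 -0.54  0.67  2.7 ] [-0.2   0.74  1.08  2.12 -0.91  0.85 -0.12]
cupp [-0.29  0.58  0.21  1.86 -0.17  0.72  1.59] [-0.57  0.65  0.59  1.87 -0.5   0.78 -1.28]
at tab t 5.0 p [ 0.529 -0.19   0.034] F [-0.9 -0.9 -0.1] op 0.0499
```

View pics/tab.png

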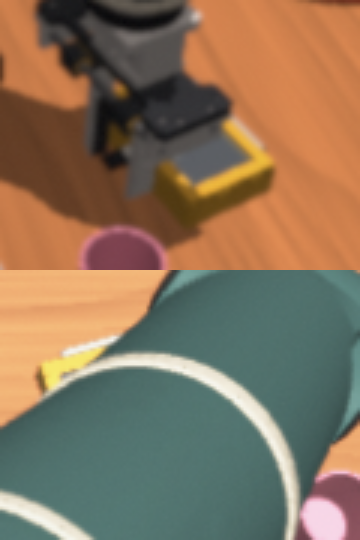

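In the side crop the fingers straddle the black tab end at about (115,160). I'll grip it and swing the lid.

```bash
python3 - <<'E'
from h import *
def tab(th):
    p=loc(TIN,.045-.113*np.cos(th),0); return [p[0],p[1],.033+.113*np.sin(th)]
robot.gripper_to(.0);st("grip")
for th in np.linspace(0,1.8,11)[1:]:
    robot.move_linear(tab(th),velocity=.12)
    st(f"{th:.2f}")
robot.grab_frame("side")
cv2.imwrite("pics/lid.png",cv2.resize(robot.grab_frame("side")[160:290,230:400,::-1],None,fx=3,fy=3))
E
```

```text
grip t 5.7 p [ 0.529 -0.191  0.033] F [ 0.7 -3.9 -1.6] op 0.016
0.18 t 6.0 p [ 0.531 -0.19   0.053] F [ 0.2 -6.4 -1.2] op 0.0154
0.36 t 6.3 p [ 0.536 -0.189  0.073] F [-1.1 -6.6 -0.6] op 0.0156
0.54 t 6.6 p [ 0.544 -0.186  0.091] F [-0.1 -8.1  0.4] op 0.0152
0.72 t 7.0 p [ 0.556 -0.183  0.107] F [-0.2 -7.2  1.2] op 0.0155
0.90 t 7.3 p [ 0.57  -0.18   0.121] F [-0.5 -7.   3. ] op 0.0157
1.08 t 7.6 p [ 0.587 -0.175  0.132] F [-1.4 -7.8  3.2] op 0.0153
1.26 t 7.9 p [ 0.605 -0.17   0.14 ] F [ 0.5 -7.2  5.6] op 0.0155
1.44 t 8.2 p [ 0.624 -0.165  0.145] F [-0.9 -7.8  6.2] op 0.0157
1.62 t 8.5 p [ 0.644 -0.16   0.146] F [ 1.1 -7.6  7.3] op 0.0152
1.80 t 8.8 p [ 0.664 -0.154  0.143] F [ 2.  -7.6  9.9] op 0.0151
```

View pics/lid.png

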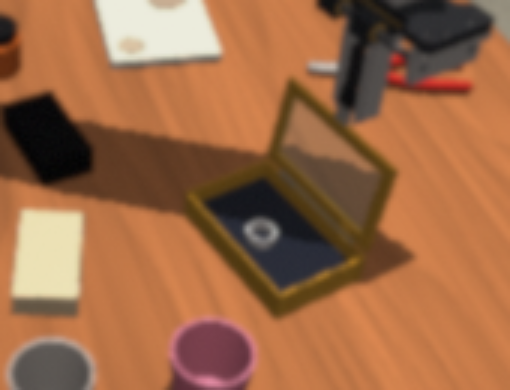

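The lid stands up past vertical, held between the fingers at (350,110), and the ring is visible at (262,232). Next: release it, retreat upward, then move the charcoal.

```bash
python3 - <<'E'
from h import *
robot.gripper_to(.045)
p=robot.get_state()['ee_pos']
robot.move_linear([p[0],p[1],.23],velocity=.15)
robot.pause(.2)
st("up")
robot.gripper_to(.085)
a=CH[1]
robot.move_ptp([*CH[0],.14],Tl(a))
im=robot.grab_frame("side");cv2.imwrite("pics/lid2.png",im[:,:,::-1])
robot.move_linear([*CH[0],.0245],velocity=.12);st("down")
robot.gripper_to(0);st("grip")
robot.move_linear([*CH[0],.13],velocity=.15);st("lift")
im2=robot.grab_frame("side")
cv2.imwrite("pics/lift.png",np.hstack([cv2.resize(i[130:290,210:370,::-1],None,fx=2.4,fy=2.4) for i in(im,im2)]))
E
```

```text
up t 10.5 p [ 0.662 -0.153  0.229] F [-0.3  0.9  0.6] op 0.0455
down t 14.1 p [0.432 0.002 0.025] F [-0.5 -0.4 -0.5] op 0.085
grip t 14.6 p [0.432 0.002 0.025] F [-1.5  0.8  6.3] op 0.0545
lift t 15.5 p [0.432 0.002 0.129] F [ 0.2  0.  -0.5] op 0.0547
```

View pics/lift.png

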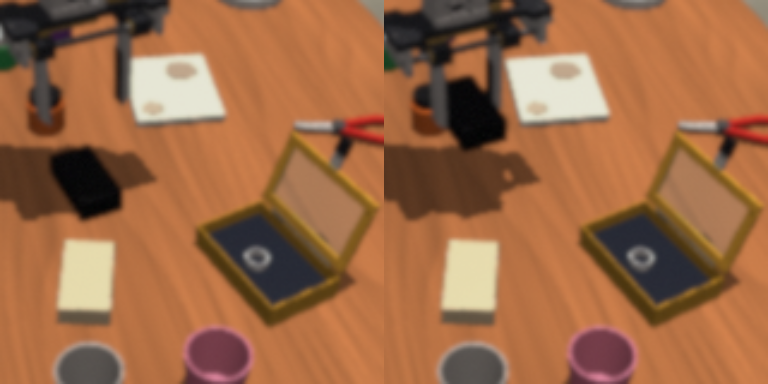

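The lid stays open by itself in both frames, and the block is held. Placing it on the board.

```bash
python3 - <<'E'
from h import *
b=BOARD[0]
robot.move_ptp([*b,.13],Tl(BOARD[1]))
robot.move_linear([*b,.045],velocity=.15)
print(robot.move_linear([*b,.035],velocity=.03,threshold=4));st("placed")
robot.gripper_to(.08)
robot.move_linear([*b,.15],velocity=.2)
robot.move_ptp([*loc(TIN,-.1,.12),.2],Tl(np.pi/2+TIN[1]))
for n in("side","top"): cv2.imwrite(f"pics/c_{n}.png",robot.grab_frame(n)[:,:,::-1])
st()
E
```

```text
True
placed t 17.6 p [0.594 0.176 0.036] F [0.1 1.  3.6] op 0.0545
 t 20.8 p [ 0.466 -0.083  0.2  ] F [-0.2 -0.8 -0.6] op 0.0802
```

View pics/c_top.png

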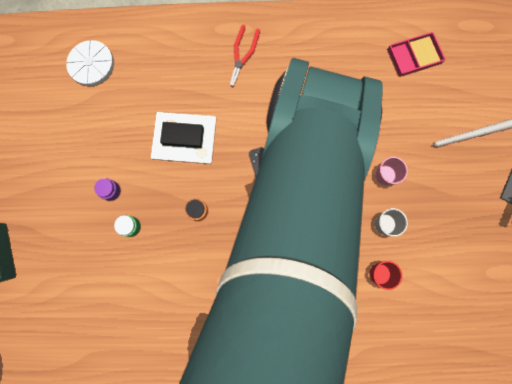

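View pics/c_side.png

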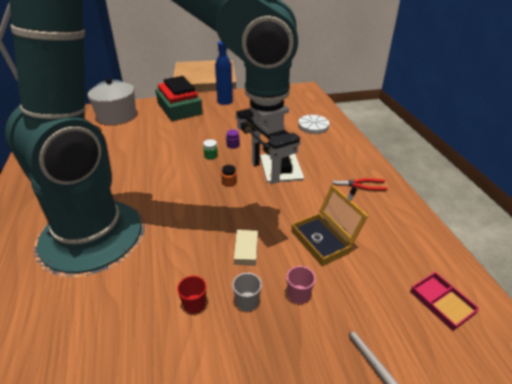

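The block sits mid-board, top at (182,134) in the top view. The ring is at about (318,238) in the side view. Measuring both.

```bash
python3 - <<'E'
from h import *
t=cv2.imread("pics/c_top.png");H,S,V=cv2.split(cv2.cvtColor(t,cv2.COLOR_BGR2HSV))
r=rect("top",win(V<90,155,212,116,160),.042);print(r, Rz(-BOARD[1])@(r[0]-BOARD[0]))
s=cv2.imread("pics/c_side.png");H,S,V=cv2.split(cv2.cvtColor(s,cv2.COLOR_BGR2HSV))
m=win((V>105)&(S<70),306,330,226,250);n,l,stt,c=cv2.connectedComponentsWithStats(m.astype(np.uint8));print(stt,c)
cv2.imwrite("pics/ring.png",cv2.resize(s[220:255,295:345],None,fx=10,fy=10,interpolation=cv2.INTER_CUBIC))
ys,xs=np.where(m);e=[(xs.min()+xs.max())/2,(ys.min()+ys.max())/2];print(e,back("side",[e],.018))
p=back("side",[e],.017)[0]
print(loc(TIN,0,0),proj("side",[[.5859,-.1698,.022],[.5859,-.1698,.012]]))
E
```

```text
(array([0.5907038 , 0.17362854]), (98.81158447265625, 57.11735153198242), np.float64(-0.1053826159149805)) [-0.00282523 -0.00268856]
[[     0      0    512    384 196562]
 [   312    233     11      8     46]] [[255.48562794 191.48938248]
 [316.91304348 236.86956522]]
[np.float64(317.0), np.float64(236.5)] [[ 0.58958174 -0.16739792  0.018     ]]
[ 0.5945 -0.1719] [[316.17308568 236.30175025]
 [315.77020407 238.9819583 ]]
```

View pics/ring.png

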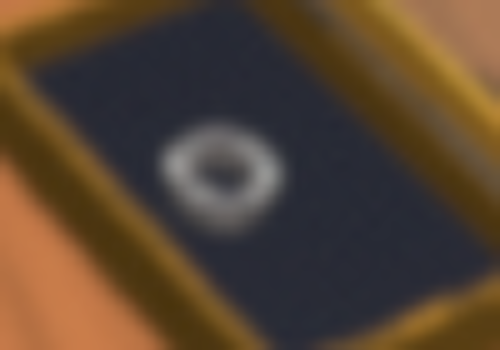

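```bash
python3 - <<'E'
from h import *
a=back("side",[[316.85,236.55]],.022)[0];print(a)
r=(a[:2]+np.array([.5859,-.1698]))/2;print(r)
R=Tl(np.pi/2+TIN[1])
robot.gripper_to(.055)
robot.move_ptp([*r,.15],R)
robot.move_linear([*r,.045],velocity=.12)
print(robot.move_linear([*r,.0335],velocity=.03,threshold=4));st("down")
im=robot.grab_frame("side")
robot.gripper_to(0);st("grip")
im2=robot.grab_frame("side")
robot.move_linear([*r,.15],velocity=.12);st("up")
im3=robot.grab_frame("side")
cv2.imwrite("pics/rg.png",np.hstack([cv2.resize(i[y:y+80,280:340,::-1],None,fx=4,fy=4,interpolation=cv2.INTER_CUBIC) for i,y in((im,185),(im2,185),(im3,155))]))
E
```

```text
[ 0.58729987 -0.17107135  0.022     ]
[ 0.58659993 -0.17043568]
False
down t 23.6 p [ 0.587 -0.17   0.033] F [ 0.3 -0.1  0.4] op 0.0549
grip t 24.3 p [ 0.587 -0.17   0.034] F [-0.4  0.1  0.4] op 0.0245
up t 25.4 p [ 0.586 -0.17   0.149] F [-0.1  0.1 -0.5] op 0.0244
```

View pics/rg.png

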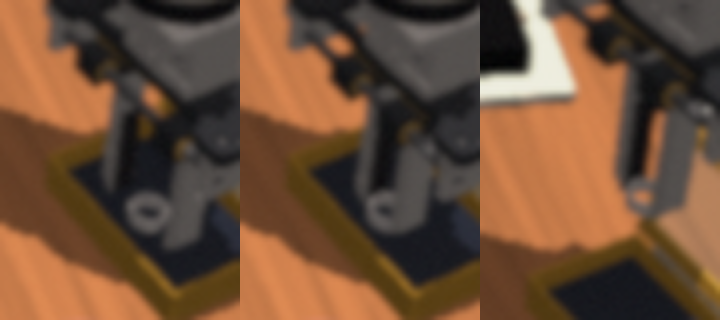

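Opening is 24.4 mm for a 26 mm ring, so I'll look closer to see whether it hangs tilted.

```bash
python3 - <<'E'
from h import *
b=BOARD[0]
R=Tl(np.pi/2+BOARD[1])
robot.move_ptp([*b,.15],R)
im=robot.grab_frame("side");st()
tcp=robot.get_state()['ee_pos']; print(proj("side",[tcp+[0,0,-.019],tcp]))
u,v=proj("side",[tcp])[0].astype(int)
cv2.imwrite("pics/rz.png",cv2.resize(im[v-25:v+30,u-30:u+30,::-1],None,fx=10,fy=10,interpolation=cv2.INTER_CUBIC))
E
```

```text
t 26.9 p [0.594 0.174 0.15 ] F [ 0.5 -0.4 -0.1] op 0.0248
[[282.73604079 134.3725937 ]
 [283.03295517 129.02595459]]
```

View pics/rz.png

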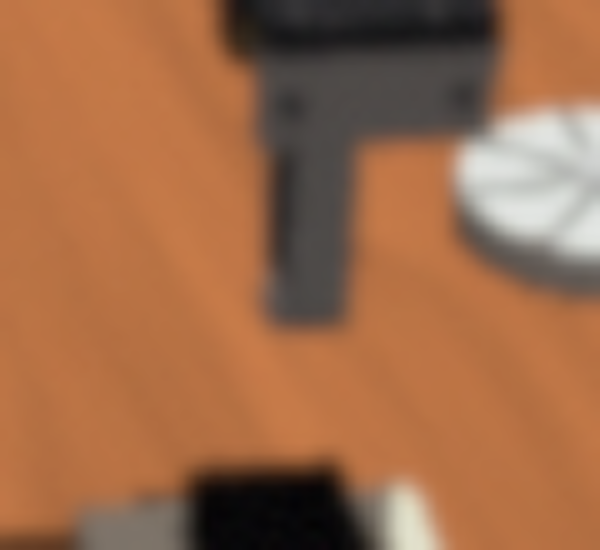

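```bash
python3 - <<'E'
from h import *
b=BOARD[0]+[-.0015,-.0015]
R=Tl(np.pi/2+BOARD[1])
robot.move_linear([*b,.075],velocity=.12)
print(robot.move_linear([*b,.0615],velocity=.02,threshold=2));st("down")
robot.gripper_to(.045)
robot.move_linear([*b,.14],velocity=.12)
robot.gripper_to(.075)
# go to above flux, look
f=[.378,.3062]
robot.move_ptp([*f,.14],Tl(-.5))
for n in("side","top"): cv2.imwrite(f"pics/d_{n}.png",robot.grab_frame(n)[:,:,::-1])
st()
a=cv2.imread("pics/d_side.png")[140:200,200:310];c=cv2.imread("pics/d_top.png")[100:160,135:245]
cv2.imwrite("pics/d.png",np.vstack([cv2.resize(i,None,fx=5,fy=5,interpolation=cv2.INTER_CUBIC) for i in(a,c)]))
E
```

```text
True
down t 28.2 p [0.592 0.175 0.063] F [-1.2  0.9  6.6] op 0.0244
 t 32.3 p [0.378 0.306 0.14 ] F [ 0.1 -0.2 -1.2] op 0.0749
```

View pics/d.png

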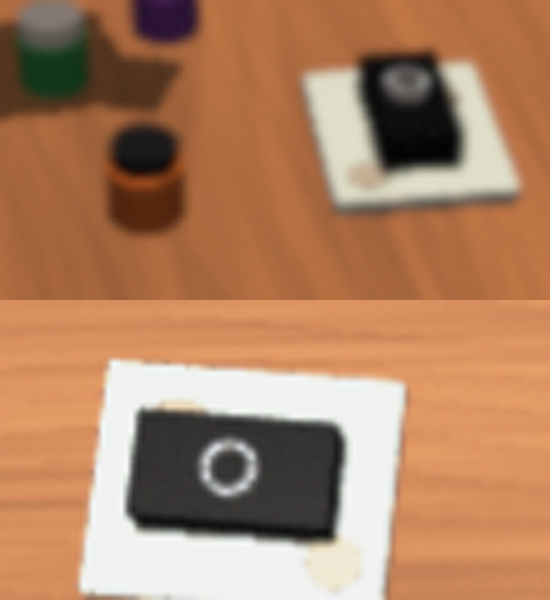

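```bash
python3 - <<'E'
from h import *
t=cv2.imread("pics/d_top.png");H,S,V=cv2.split(cv2.cvtColor(t,cv2.COLOR_BGR2HSV))
r=rect("top",win(V<90,155,212,116,160),.042);print(r)
f=lambda p:[p[0]/5-.4+135,p[1]/5-.4-60+100]
rg=back("top",[f((228,467))],.052)[0,:2]
F=(r[0],r[2]);print("ring",rg,"in block",Rz(-r[2])@(rg-r[0]),"block in board",Rz(-BOARD[1])@(r[0]-BOARD[0]))
# side view: ring and predicted block
s=cv2.imread("pics/d_side.png");s=cv2.resize(s[140:200,240:310],None,fx=10,fy=10,interpolation=cv2.INTER_CUBIC)
def poly(P,col):cv2.polylines(s,[np.int32((proj("side",P)-[240,140]+.5)*10-.5)],True,col,1)
rec=lambda c,a,b,z,y:[[*(c+Rz(y)@[sx*a/2,sy*b/2]),z] for sx,sy in((1,1),(1,-1),(-1,-1),(-1,1))]
poly(rec(r[0],.055,.1,.042,r[2]),(0,0,255));poly(rec(BOARD[0],.055,.1,.042,r[2]),(0,255,0));poly(rec(BOARD[0],.12,.15,.012,BOARD[1]),(255,0,0))
poly([[rg[0]+.013*np.cos(k),rg[1]+.013*np.sin(k),.052] for k in np.linspace(0,6.28,30)],(0,0,255))
cv2.imwrite("pics/e.png",s)
E
```

```text
(array([0.59062573, 0.1738284 ]), (99.79190063476562, 57.29652786254883), np.float64(-0.11013928793797102))
ring [0.59189673 0.17566753] in block [0.00106115 0.00196769] block in board [-0.0029242  -0.00249818]
```

View pics/e.png

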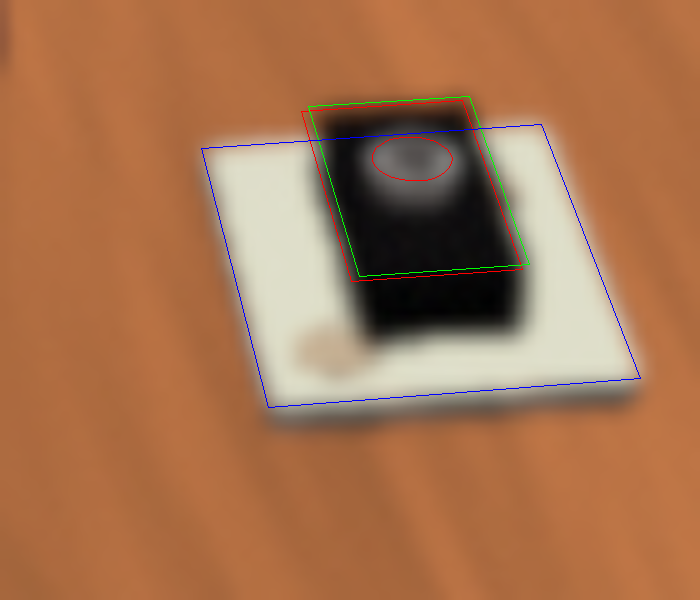

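Ring and block sit within about 3 mm of their middles in both views. Next, the flux jar.

```bash
python3 - <<'E'
from h import *
f=[.378,.3062]
robot.move_linear([*f,.028],velocity=.12);st("down")
robot.gripper_to(0);st("grip")
robot.move_linear([*f,.14],velocity=.15);st("up")
d=loc(BOARD,0,.13);print(d)
robot.move_ptp([*d,.14],Tl(BOARD[1]))
robot.move_linear([*d,.04],velocity=.12)
print(robot.move_linear([*d,.026],velocity=.03,threshold=4));st("placed")
robot.gripper_to(.075)
robot.move_linear([*d,.16],velocity=.15)
c=[.3688,-.3072]
robot.gripper_to(.09)
robot.move_ptp([*c,.17],Tl(np.pi/2))
for n in("side","top"): cv2.imwrite(f"pics/g_{n}.png",robot.grab_frame(n)[:,:,::-1])
st()
E
```

```text
down t 33.4 p [0.378 0.306 0.028] F [ 0.3  0.2 -0.1] op 0.0751
grip t 33.9 p [0.378 0.306 0.028] F [-1.7 -0.1  6.7] op 0.0494
up t 34.8 p [0.378 0.306 0.139] F [ 0.8  0.2 -1.2] op 0.0496
[0.60768347 0.30525652]
True
placed t 37.2 p [0.608 0.305 0.028] F [1.4 0.1 1.7] op 0.0499
 t 41.8 p [ 0.369 -0.307  0.17 ] F [ 0.3 -0.   0.7] op 0.0898
```

View pics/g_top.png

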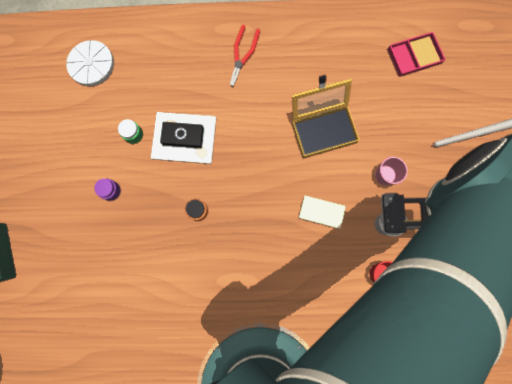

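View pics/g_side.png

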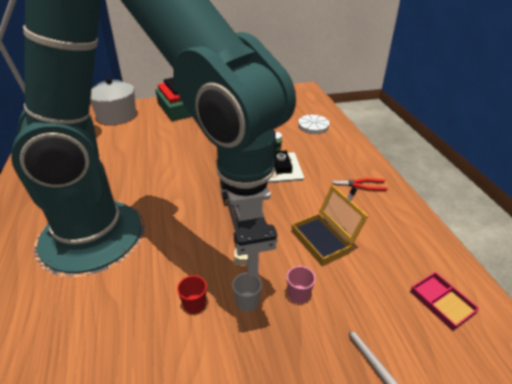

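The flux jar stands upright at (128,130), left of the board. The gripper is over the steel cup at (247,290) in the side view.

```bash
python3 - <<'E'
from h import *
c=[.3688,-.3072]
print(robot.move_linear([*c,.045],velocity=.12,threshold=8));st("down")
robot.gripper_to(0);st("grip")
robot.move_linear([*c,.17],velocity=.12);st("up")
im=robot.grab_frame("side");cv2.imwrite("pics/cup.png",cv2.resize(im[190:330,180:320,::-1],None,fx=4,fy=4))
E
```

```text
False
down t 43.0 p [ 0.369 -0.307  0.046] F [ 0.2  0.6 -0.6] op 0.0897
grip t 43.5 p [ 0.369 -0.307  0.045] F [ 0.3 -0.1  3.1] op 0.0627
up t 44.7 p [ 0.369 -0.307  0.169] F [ 0.8  0.3 -1.2] op 0.0627
```

View pics/cup.png

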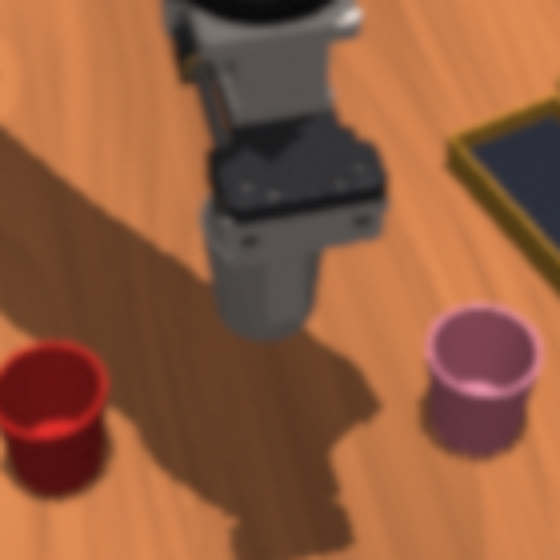

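The cup hangs upright in the gripper. Placing it to the right of the board.

```bash
python3 - <<'E'
from h import *
d=loc(BOARD,0,-.137);print(d)
robot.move_ptp([*d,.17],Tl(np.pi/2+BOARD[1]))
robot.move_linear([*d,.06],velocity=.12)
print(robot.move_linear([*d,.043],velocity=.03,threshold=4));st("placed")
robot.gripper_to(.085)
robot.move_linear([*d,.2],velocity=.12)
robot.move_ptp([.36,-.3,.25],Tl(np.pi/2))
for n in("side","top"): cv2.imwrite(f"pics/f_{n}.png",robot.grab_frame(n)[:,:,::-1])
st()
for n in("top",):
    im=cv2.imread(f"pics/f_{n}.png");cv2.imwrite("pics/f.png",cv2.resize(im[70:240,95:370],None,fx=2.9,fy=2.9,interpolation=cv2.INTER_CUBIC))
E
```

```text
[0.57916896 0.03978351]
True
placed t 47.8 p [0.579 0.04  0.045] F [ 0.9 -1.2  1.5] op 0.0623
 t 51.4 p [ 0.361 -0.299  0.25 ] F [-0.3 -0.2  0.2] op 0.0853
```

View pics/f.png

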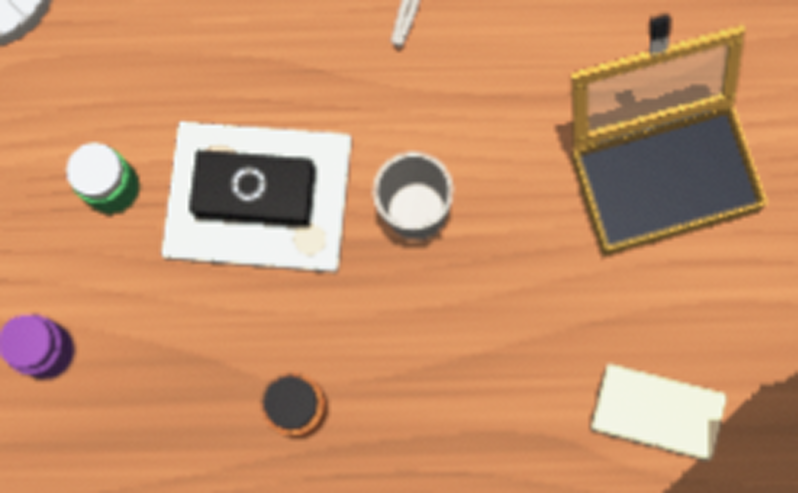

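View pics/f_side.png

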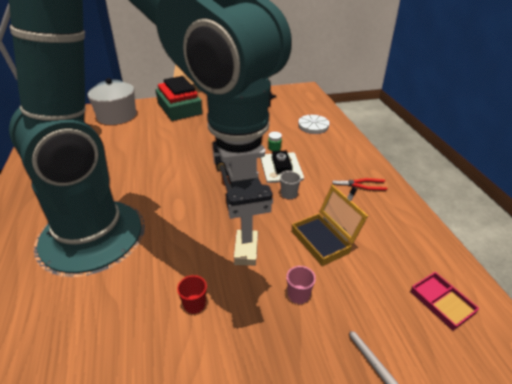

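```bash
python3 - <<'E'
from h import *
f=lambda p:[(p[0]+.5)/2.9-.5+95,(p[1]+.5)/2.9-.5+70]
for n,p,z in(("cup",(413,192),.065),("cap",(96,169),.055),("ring",(248,184),.052),("polish",(292,403),.055)):
    w=back("top",[f(p)],z)[0,:2];print(n,np.round(w,4),"board frame",np.round(Rz(-BOARD[1])@(w-BOARD[0]),4))
t=cv2.imread("pics/f_top.png");H,S,V=cv2.split(cv2.cvtColor(t,cv2.COLOR_BGR2HSV))
r=rect("top",win(V<90,155,206,116,160),.042);print(Rz(-BOARD[1])@(r[0]-BOARD[0]),r[2])
robot.sign_off()
E
```

```text
cup [0.5772 0.0405] board frame [-0.0021 -0.1365]
cap [0.6074 0.301 ] board frame [0.0002 0.1258]
ring [0.5916 0.1757] board frame [-0.0022 -0.0005]
polish [0.4109 0.1391] board frame [-0.1779 -0.0562]
[-0.00292467 -0.00265607] -0.11013928793797102
the job is handed in; nothing more can be done
```

The job is done and handed in at about 51 s of the 117 s allowed. The sign-off reports no verdict, so the results below are from my own last camera checks.

I swung the lid open by its tab and let go, put the charcoal on the board and the ring on the charcoal, then placed the flux jar and the steel cup.

| Item | Measured at the end | Allowed |
|---|---|---|
| Block, from board middle | (-3, -3) mm, yaw within 0.01 rad | within 12 mm, 0.2 rad |
| Ring, from block middle | about 2 mm, looks flat | within 12 mm |
| Flux jar, board frame | (0, 126) mm, upright | y 115 to 145 mm |
| Cup, board frame | (-2, -137) mm, upright | y -152 to -122 mm |

- **Lid:** it still stood open, leaning back, in the last pictures. I judged it by eye and did not measure its angle.
- **Firebrick and polish jar:** the polish jar measured within 2 mm of where it started. The firebrick looked unmoved, but I did not measure it again.
- **Disagreements:** the flux jar measured about 4 mm closer to the board than where I set it down, still inside tolerance. The gripper closed to 24.4 mm on the 26 mm ring, so I checked for tilt and saw none.

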